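# Spark plug sockets back in their dishes

### The job

Put the four steel spark plug sockets away in the four empty black dishes, each in the dish of its own size: the smallest socket in the smallest dish, the next in the next size up, and so on to the largest in the largest. Stand every socket upright on the floor of its dish and let go of it, and leave the footpeg and the ceramic dish of washers where they lie.

Things in the scene. Friction and masses are not known exactly. Their poses are not given: they have to be found in the camera images.
- socket1_mid (a point): the smallest spark plug socket: plain steel cylinder 22 mm in diameter and 42 mm tall, standing upright, two dark grooves round its upper half and a dark square hole in its top; the point is its centre, 21 mm above its foot; z up along its axis
- socket2_mid (a point): the second smallest spark plug socket: plain steel cylinder 28 mm in diameter and 52 mm tall, standing upright, two dark grooves round its upper half and a dark square hole in its top; the point is its centre, 26 mm above its foot; z up along its axis
- socket3_mid (a point): the second largest spark plug socket: plain steel cylinder 34 mm in diameter and 62 mm tall, standing upright, two dark grooves round its upper half and a dark square hole in its top; the point is its centre, 31 mm above its foot; z up along its axis
- socket4_mid (a point): the largest spark plug socket: plain steel cylinder 40 mm in diameter and 72 mm tall, standing upright, two dark grooves round its upper half and a dark square hole in its top; the point is its centre, 36 mm above its foot; z up along its axis
- dish1: the smallest of four empty round black plastic parts dishes with a dark grey floor, fixed to the board: 46 mm inside and 52 mm outside diameter, straight rim 10 mm high over the board, wall 3 mm, flat inner floor 3 mm above the board; origin at the centre of its underside, at board height, z up
- dish2: the second smallest of four empty round black plastic parts dishes with a dark grey floor, fixed to the board: 56 mm inside and 62 mm outside diameter, straight rim 10 mm high over the board, wall 3 mm, flat inner floor 3 mm above the board; origin at the centre of its underside, at board height, z up
- dish3: the second largest of four empty round black plastic parts dishes with a dark grey floor, fixed to the board: 66 mm inside and 72 mm outside diameter, straight rim 10 mm high over the board, wall 3 mm, flat inner floor 3 mm above the board; origin at the centre of its underside, at board height, z up
- dish4: the largest of four empty round black plastic parts dishes with a dark grey floor, fixed to the board: 76 mm inside and 82 mm outside diameter, straight rim 10 mm high over the board, wall 3 mm, flat inner floor 3 mm above the board; origin at the centre of its underside, at board height, z up
- footpeg: bystander: aluminium motorcycle footpeg lying on the board, about 93 x 26 mm and 26 mm high, ridged on top; long along its x; origin at board height under its middle
- washer_dish: bystander: white ceramic dish full of steel washers, 76 mm across the rim, 24 mm high; origin at the centre of its underside
There are look-alikes about, which are no part of the job. Leave any blue or purple look-alike of the part that bears socket3_mid alone.

How it is judged (in metres and radians):
At the end, for the whole second after the job is handed in: Each socket stands upright (within 0.1 rad) on the floor of the dish of its own size rank: its axis within 14, 16, 18, 20 mm of the dish's centre (smallest to largest; anywhere inside the rim), its centre within 4 mm of the height it has when standing on the dish's floor, at rest (under 0.02 m/s) (horizontal distance between socket1_mid and dish1 below 0.014 m and angle between each of socket1_mid, socket2_mid, socket3_mid, socket4_mid's own z axis and vertical below 0.1 rad and height (world z) of socket1_mid between 0.02 and 0.028 m and linear speed of each of socket1, socket2, socket3, socket4 below 0.02 m/s and horizontal distance between socket2_mid and dish2 below 0.016 m and height (world z) of socket2_mid between 0.025 and 0.033 m and horizontal distance between socket3_mid and dish3 below 0.018 m and height (world z) of socket3_mid between 0.03 and 0.038 m and horizontal distance between socket4_mid and dish4 below 0.02 m and height (world z) of socket4_mid between 0.035 and 0.043 m); the robot touches nothing.
It fails at once if the footpeg is shifted by more than 20 mm (distance of footpeg from where it was at the start of the episode above 0.02 m).
It fails at once if the dish of washers is shifted by more than 20 mm (distance of washer_dish from where it was at the start of the episode above 0.02 m).
It also fails if it takes over 115 s, if anything falls off the work surface, if the arm or the gripper's body presses on something with over 40 N, if the wrist force passes 120 N, or if a joint passes its speed limit or range.

### The arm

A 6-joint arm with a two-finger parallel gripper is mounted at the origin on the work surface. World frame = base frame: x ahead of the robot, y to its left, z up, the work surface at z = 0. Lengths are in m, angles in degrees, forces in N, time in s.
With the tool pointing down it reaches from about 0.3 to 0.75 m from the base axis. Payload 8.5 kg.
Tool frame: the origin (TCP) lies at the very end of the fingers, on their centre line; the grasp point (between the pads) lies 19 mm behind it (env.grip_point_offset is the distance from the TCP to the grasp point, in m); z points along the fingers, y is the direction in which the jaws open and shut (so a half turn about z gives the same grasp; the last joint's range is limited). The gripper opens to 85 mm and grips with 20 to 120 N. Pads are 22 mm wide; open, the fingers measure 114 mm over their backs; the gripper's body (76 mm by 85 mm) begins 54 mm behind the grasp point. The pads swing forward as they close: fully open they stand 13 mm farther back than shut.
Start: joints at [60.086, 21.807, 74.336, -0, 83.858, -12.336], TCP at [0.166, 0.524, 0.202] pointing down, gripper open.
Joint ranges: [-178.18, 178.18], [-50.72, 133.34], [12.68, 142.11], [-81.47, 261.47], [9.98, 163.14], [-165.26, 165.26]. Speed limits (degrees/s): [136.94, 136.94, 180, 180, 180, 180].

### API

Orientations are given as a 3x3 rotation matrix whose columns are the frame's x, y, z axes.
In Python, from rig import env gives the robot as it stands.
- The arm moves only by the tool move_arm, never from a script. Its argument "moves" is a list of rows, each a list of 4 numbers: the shift along the tool's x, y, z in mm, then the turn about the tool's z in rad. In form: [[tx, ty, tz, spin], ...]. A call has 1 to 20 rows; each row is the pose to reach, as a shift and turn from the pose commanded when the call began, along the tool's axes at that moment; what a row does not reach only later rows make up. A row lasts 1/10 s, in which the tool goes at most 50 mm and 8.59 degrees, less where a joint would pass 70% of its speed; a pose out of reach is approached as far as the arm can. A call with a gripper value outside its range is refused whole. "grip" is the closure, from 0 (fully open) to 1 (shut), set as the call begins (left out, the last holds). The fingers move at their own pace and stop on an object; "grip_force" is the grip in N (left out, the last holds). Time passes only in rows, so rows that repeat a pose let the fingers close. It gives the time, the measured TCP pose, the force and the opening at its end, in the units of the state.
- env.observe(): the state, without advancing time (a new reading comes with each control period).
- env.get_image(name): name is "scene" or "top" or "wrist"; returns the picture (420x560x3 uint8, red, green, blue); there is no depth.
- env.get_calibration(name): a dict with "fovy" (degrees; the focal length in pixels is half the picture's height over the tangent of half this angle, whatever the lens; pixels are square), "cx", "cy" (the principal point, pixels), "extrinsics" (4x4, takes a point from world to camera coordinates); the wrist camera has in their place "tool_from_camera" (4x4, takes a point from camera to tool coordinates, whose origin is the TCP and whose axes are the flange's). Camera axes: x right, y up, looking along -z (the intrinsics and any distortion apply to the point x, -y, -z); pixel columns grow to the right and rows downward; lengths in m; the calibration is good to about 2 mm. The wrist camera is an equidistant fisheye: a pixel r from the principal point sees the ray r / f radians off the axis. A picture is of the moment at which its call begins: read the wrist's pose just before it. get_calibration takes no time and is no camera call.
- env.close_job(): hands the job in, once; it reports no verdict.
Trained networks look in the newest picture that a camera, given by its name, has taken for a name from the list of things; names that differ only in an ending like _2 or _b are one class to them, and where a whole thing is asked for, a point or a joint stands for the part that bears it (a point fixed in the world has none). Each returns a list of dicts, best first, with "conf" (0 to 1); they miss things now and then, are a little off and sometimes report something else, mostly with a low value. They report only what shows in the picture. A call takes as long as a camera call. They do not tell look-alikes from the thing itself.
- env.silhouettes(camera, name): "region" (420x560 bool, what is visible of it) and "point" ([row, column] in pixels, amid what is visible of it).
- env.tip_of(camera, name): "point" ([row, column] in pixels: a listed point, or the origin of a listed thing).
The state is a dict: "time_s": time; "q": joint angles; "qvel": joint speeds; "joint_efforts": joint torques, N m; "position": TCP position; "tool_rot": TCP orientation; "ft_force": force on the tool from outside, world axes, zero at the start; "wrist_torque": the same for the moment, N m; "grip_width": finger opening in m.
Only numpy, scipy, OpenCV 4.12 (cv2) and the standard library are available. Lean on these libraries where they do the work, as an engineer would, in place of code of your own. Each camera call takes 0.05 s, during which the arm holds its last target.

## Working session

There is one attempt and no reset: what is moved stays moved. The work goes in short steps, Python scripts to look and compute and a tool call to move; the robot and the scene stay as the last step left them, time stands still between calls to the robot, and variables do not carry over. Pictures are saved under pics/ and viewed, and the job is handed in when it is done.

Besides the shell and the picture viewer there is one more tool, called after "Request:" as name(argument=value, ...) on one line, values as JSON. move_arm: Moves the arm, as the interface text tells. Its arguments: {"type":"object","properties":{"moves":{"type":"array"},"grip":{"type":"number"},"grip_force":{"type":"number"}},"required":["moves"]}

```bash
mkdir -p pics; ls
cat > t1.py <<'E'
from rig import env
import cv2, numpy as np
for n in ("scene","top","wrist"):
    s=env.observe()
    im=env.get_image(n); cv2.imwrite(f"pics/{n}_0.png",im[:,:,::-1])
    print(n,env.get_calibration(n))
print(s)
E
python3 t1.py
```

```text
pics
scene {'fovy': 45.10668046010073, 'cx': 286.2255343567909, 'cy': 214.603820362742, 'extrinsics': array([[-0.39192995,  0.91985515,  0.01604421,  0.17108098],
       [-0.50067937, -0.22789424,  0.83509544,  0.18354723],
       [ 0.77182322,  0.3192659 ,  0.54987107, -1.52147982],
       [ 0.        ,  0.        ,  0.        ,  1.        ]])}
top {'fovy': 43.31866719102084, 'cx': 272.8658205423863, 'cy': 205.3205239060488, 'extrinsics': array([[-0.01650332, -0.99985768,  0.00350223,  0.00394566],
       [ 0.99661253, -0.01616731,  0.0806355 , -0.47863608],
       [-0.0805674 ,  0.00482112,  0.9967375 , -1.35979975],
       [ 0.        ,  0.        ,  0.        ,  1.        ]])}
wrist {'fovy': 65.70646984690485, 'cx': 281.18163562706627, 'cy': 210.69062611946904, 'tool_from_camera': array([[-1.51286564e-04,  9.58534442e-01,  2.84976667e-01,
         7.21336293e-02],
       [ 9.99999618e-01,  3.90383209e-04, -7.82201742e-04,
         2.41936719e-04],
       [-8.61017416e-04,  2.84976440e-01, -9.58534135e-01,
        -1.72737741e-01],
       [ 0.00000000e+00,  0.00000000e+00,  0.00000000e+00,
         1.00000000e+00]])}
{'time_s': 0.1, 'q': array([ 6.00858346e+01,  2.18371921e+01,  7.43797682e+01, -3.90303448e-04,
        8.38574743e+01, -1.23369438e+01]), 'qvel': array([-0.01544263,  0.01832298, -0.28115601,  0.01616568,  0.09588563,
        0.05599747]), 'joint_efforts': array([ 3.35764307e-03, -4.49222267e+01, -2.31656313e+01, -2.02183796e-04,
        3.61390121e-03,  8.28823261e-06]), 'position': array([0.16595652, 0.52404992, 0.20147674]), 'tool_rot': array([[-9.53310937e-01,  3.01989811e-01, -6.42007708e-04],
       [ 3.01990372e-01,  9.53310306e-01, -1.12942834e-03],
       [ 2.70956714e-04, -1.27057653e-03, -9.99999156e-01]]), 'ft_force': array([-0.43315257, -0.17282118, -0.35889485]), 'wrist_torque': array([0.03815701, 0.036617  , 0.07634715]), 'grip_width': 0.08562672787507497}
```

View pics/top_0.png

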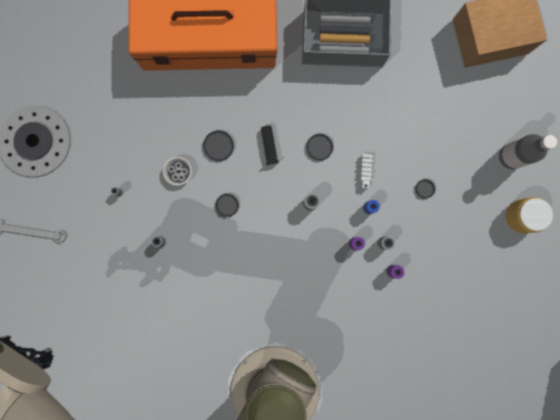

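View pics/scene_0.png

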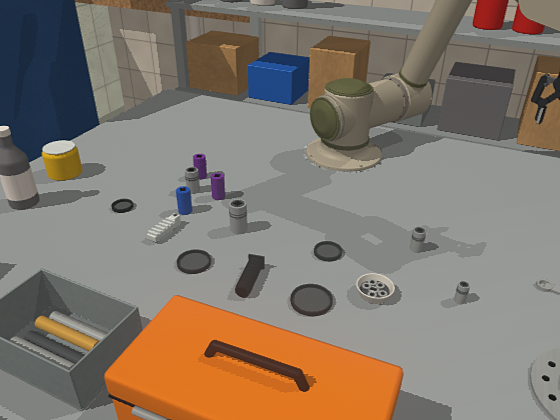

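```bash
cat > h.py <<'E'
from rig import env
import numpy as np
H,W=420,560
def cal(n):
    c=env.get_calibration(n); f=H/2/np.tan(np.radians(c["fovy"])/2); return c,f
def ray(n,rc,s=None):
    c,f=cal(n); u=rc[1]-c["cx"]; v=rc[0]-c["cy"]
    if n!="wrist":
        E=c["extrinsics"]; R=E[:3,:3]; o=-R.T@E[:3,3]; d=R.T@np.array([u/f,-v/f,-1.])
    else:
        r=np.hypot(u,v); th=r/f
        k=np.sin(th)/r if r>1e-9 else 0
        dc=np.array([u*k,-v*k,-np.cos(th)]); T=c["tool_from_camera"]
        Rt=s["tool_rot"]; o=Rt@T[:3,3]+s["position"]; d=Rt@T[:3,:3]@dc
    return o,d
def atz(n,rc,z,s=None):
    o,d=ray(n,rc,s); return o+d*(z-o[2])/d[2]
def proj(n,p,s=None):
    c,f=cal(n); p=np.asarray(p,float)
    if n!="wrist":
        q=c["extrinsics"][:3,:3]@p+c["extrinsics"][:3,3]
        return np.array([c["cy"]-f*q[1]/-q[2]*1, c["cx"]+f*q[0]/-q[2]])
    T=c["tool_from_camera"]; q=s["tool_rot"].T@(p-s["position"]); q=T[:3,:3].T@(q-T[:3,3])
    rr=np.hypot(q[0],q[1]); th=np.arctan2(rr,-q[2]); return np.array([c["cy"]-f*th*q[1]/rr,c["cx"]+f*th*q[0]/rr])
HT=dict(socket1_mid=.021,socket2_mid=.026,socket3_mid=.031,socket4_mid=.036)
E
cat > t2.py <<'E'
from h import *
s=env.observe()
for n in list(HT)+["dish1","dish2","dish3","dish4","footpeg","washer_dish"]:
  for cam in ("top","scene"):
    for r in env.tip_of(cam,n)[:4]:
        print(n,cam,round(r["conf"],2),np.round(r["point"]),np.round(atz(cam,r["point"],HT.get(n,0)),4)[:2])
print(env.observe()["time_s"])
E
python3 t2.py
```

```text
socket1_mid top 0.5 [191. 114.] [0.5227 0.4097]
socket1_mid scene 0.57 [292. 461.] [0.519 0.404]
socket2_mid top 0.67 [239. 157.] [0.396  0.2973]
socket2_mid top 0.35 [202. 309.] [ 0.4844 -0.0986]
socket2_mid scene 0.65 [240. 415.] [0.3897 0.289 ]
socket2_mid scene 0.54 [303. 311.] [0.6698 0.149 ]
socket3_mid top 0.61 [269. 394.] [ 0.3089 -0.3121]
socket3_mid top 0.5 [207. 370.] [ 0.4698 -0.254 ]
socket3_mid top 0.48 [244. 383.] [ 0.3725 -0.2847]
socket3_mid top 0.46 [242. 353.] [ 0.3784 -0.2094]
socket3_mid scene 0.87 [199. 186.] [ 0.461 -0.256]
socket3_mid scene 0.83 [183. 216.] [ 0.3595 -0.2297]
socket3_mid scene 0.82 [164. 199.] [ 0.2903 -0.3226]
socket3_mid scene 0.73 [179. 191.] [ 0.3696 -0.2979]
socket4_mid scene 0.56 [214. 238.] [ 0.4707 -0.1079]
dish1 top 0.85 [146. 216.] [0.6411 0.1438]
dish1 top 0.77 [148. 320.] [ 0.6324 -0.132 ]
dish1 top 0.71 [205. 227.] [0.4819 0.1167]
dish1 top 0.57 [190. 425.] [ 0.5155 -0.4073]
dish1 scene 0.71 [250. 324.] [0.4742 0.1062]
dish1 scene 0.65 [178. 192.] [ 0.3184 -0.3292]
dish1 scene 0.6 [262. 196.] [ 0.6268 -0.1289]
dish1 scene 0.59 [301
[... 645 characters left out ...]
3292]
dish3 scene 0.6 [262. 196.] [ 0.6268 -0.1289]
dish3 scene 0.59 [301. 311.] [0.6391 0.1396]
dish4 top 0.85 [146. 216.] [0.6411 0.1438]
dish4 top 0.77 [148. 320.] [ 0.6324 -0.132 ]
dish4 top 0.71 [205. 227.] [0.4819 0.1167]
dish4 top 0.57 [190. 425.] [ 0.5155 -0.4073]
dish4 scene 0.71 [250. 324.] [0.4742 0.1062]
dish4 scene 0.65 [178. 192.] [ 0.3184 -0.3292]
dish4 scene 0.6 [262. 196.] [ 0.6268 -0.1289]
dish4 scene 0.59 [301. 311.] [0.6391 0.1396]
footpeg top 0.54 [173. 365.] [ 0.5614 -0.2501]
footpeg top 0.19 [240. 156.] [0.3935 0.3044]
footpeg scene 0.9 [232. 163.] [ 0.564  -0.2544]
washer_dish top 0.61 [172. 179.] [0.5741 0.2447]
washer_dish scene 0.71 [292. 375.] [0.5643 0.2459]
1.15
```

The top view shows four dishes: (146,218) largest, (148,320), (205,227) and (190,425) smallest. The four grey sockets are at about (191,115), (240,157), (243,386) and (202,311). The blue one at (207,372) and the purple ones at (243,357) and (271,396) are look-alikes. Next I'll enlarge these and measure sizes.

```bash
cat > t3.py <<'E'
from h import *
import cv2
im=cv2.imread("pics/top_0.png")
cr=im[175:295,290:450]; cv2.imwrite("pics/crop_a.png",cv2.resize(cr,None,fx=5,fy=5,interpolation=cv2.INTER_CUBIC))
cr=im[120:260,95:255]; cv2.imwrite("pics/crop_b.png",cv2.resize(cr,None,fx=4,fy=4,interpolation=cv2.INTER_CUBIC))
g=im.max(2)
for r0,c0 in [(146,218),(148,320),(205,227),(190,425)]:
    y0,x0=r0-26,c0-26
    w=cv2.resize(g[y0:y0+52,x0:x0+52],None,fx=8,fy=8,interpolation=cv2.INTER_CUBIC)
    m=(w<85).astype(np.uint8); n,l,st,ce=cv2.connectedComponentsWithStats(m)
    k=l[26*8,26*8]; 
    cs,_=cv2.findContours((l==k).astype(np.uint8),cv2.RETR_EXTERNAL,cv2.CHAIN_APPROX_NONE)
    e=cv2.fitEllipse(max(cs,key=len)); c=((e[0][1]+.5)/8-.5+y0,(e[0][0]+.5)/8-.5+x0)
    p=atz("top",c,0.008); print(np.round(c,1),np.array(e[1])/8,np.round(p,4), "diam mm",np.array(e[1])/8*(1.36/529.)*1e3)
E
python3 t3.py
```

```text
[145.5 217.9] [29.89561844 30.49194527] [0.6411 0.1391 0.008 ] diam mm [76.85830071 78.39139048]
[147.5 319.5] [61.37949371 61.37949371] [ 0.6315 -0.1302  0.008 ] diam mm [157.79983261 157.79983261]
[204.6 228.2] [4.24880934 5.6857338 ] [0.4833 0.1135 0.008 ] diam mm [10.92321493 14.61738745]
[189.5 424.5] [61.37949371 61.37949371] [ 0.5149 -0.4047  0.008 ] diam mm [157.79983261 157.79983261]
```

Run:
```python
import cv2
a=cv2.imread("pics/wrist_0.png");print(a.shape)
```

```text
(420, 560, 3)
```

View pics/crop_a.png

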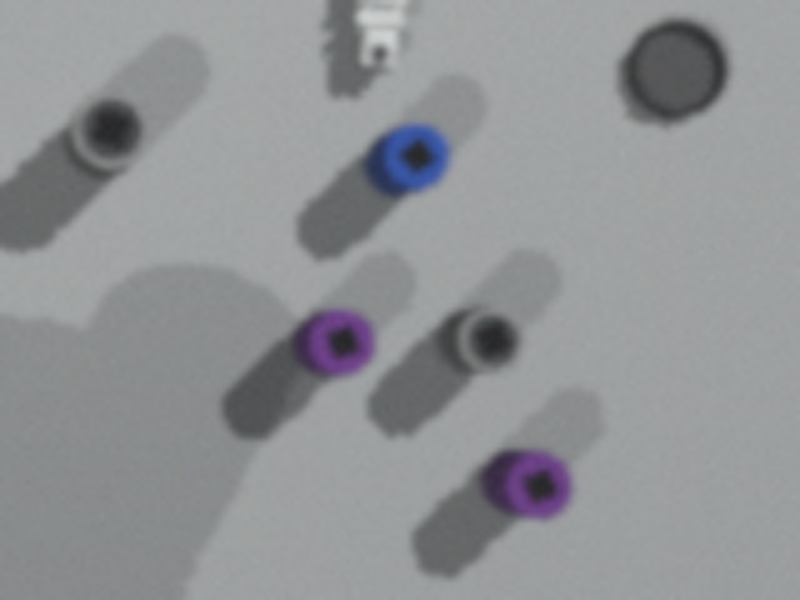

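View pics/crop_b.png

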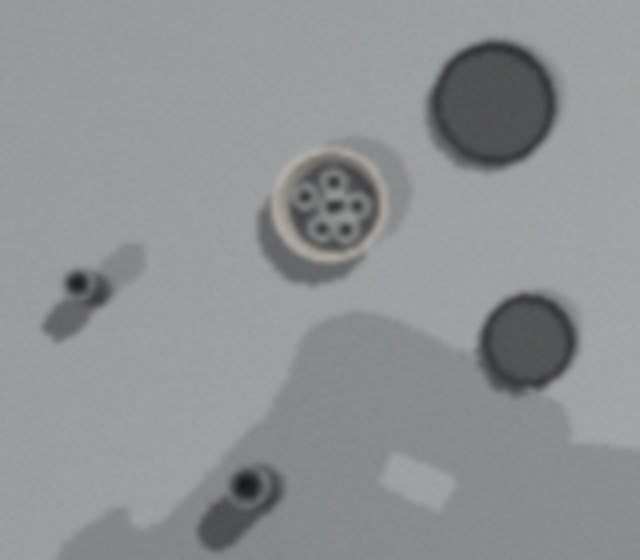

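View pics/wrist_0.png

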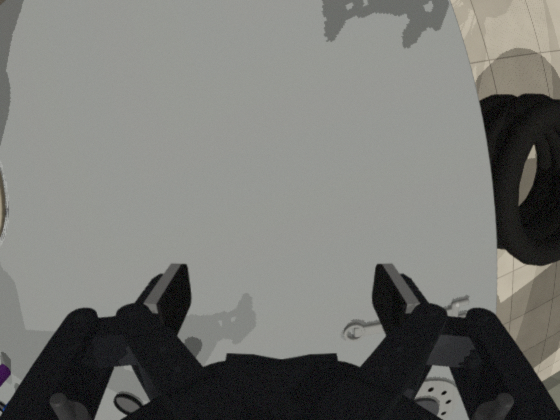

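```bash
cat > t3.py <<'E'
from h import *
import cv2
im=cv2.imread("pics/top_0.png")
g=im.max(2)
for r0,c0 in [(146,218),(148,320),(205,227),(188,425)]:
    y0,x0=r0-22,c0-22
    w=cv2.resize(g[y0:y0+44,x0:x0+44],None,fx=8,fy=8,interpolation=cv2.INTER_CUBIC)
    cen=w[170:182,170:182].mean()
    for th in (75,90,100,110):
        m=(w<th).astype(np.uint8); n,l,st,ce=cv2.connectedComponentsWithStats(m)
        best=max(range(1,n),key=lambda k:st[k,4])
        cs,_=cv2.findContours((l==best).astype(np.uint8),cv2.RETR_EXTERNAL,cv2.CHAIN_APPROX_NONE)
        e=cv2.fitEllipse(max(cs,key=len)); c=((e[0][1]+.5)/8-.5+y0,(e[0][0]+.5)/8-.5+x0)
        p=atz("top",c,0.008); print(th,cen,np.round(c,1),np.round(p,4)[:2], "diam mm",np.round(np.array(e[1])/8*(1.40/529.)*1e3,1))
E
python3 t3.py
```

```text
75 82.75694444444444 [145.4 218. ] [0.6413 0.139 ] diam mm [77.6 78.7]
90 82.75694444444444 [145.5 217.9] [0.641  0.1393] diam mm [79.7 81.7]
100 82.75694444444444 [145.6 217.8] [0.6408 0.1395] diam mm [80.8 83.8]
110 82.75694444444444 [145.7 217.7] [0.6404 0.1397] diam mm [81.7 86.2]
75 85.79166666666667 [146.9 319.1] [ 0.6332 -0.1291] diam mm [63.8 64.8]
90 85.79166666666667 [146.9 318.9] [ 0.6331 -0.1288] diam mm [68.5 72. ]
100 85.79166666666667 [147.  318.8] [ 0.6328 -0.1285] diam mm [69.6 74.1]
110 85.79166666666667 [147.2 318.7] [ 0.6324 -0.1281] diam mm [70.5 76.8]
75 84.10416666666667 [205.1 226.4] [0.4822 0.1181] diam mm [57.1 60.7]
90 84.10416666666667 [205.2 226.3] [0.4817 0.1184] diam mm [58.9 64.8]
100 84.10416666666667 [205.4 226.2] [0.4815 0.1186] diam mm [60.1 66.9]
110 84.10416666666667 [205.4 226.2] [0.4812 0.1187] diam mm [61.2 68.9]
75 88.4375 [188.6 424.6] [ 0.5173 -0.4051] diam mm [44.6 47.3]
90 88.4375 [188.6 424.5] [ 0.5172 -0.4049] diam mm [49.  53.6]
100 88.4375 [188.7 424.4] [ 0.517  -0.4046] diam mm [50.1 55.6]
110 88.4375 [188.8 424.3] [ 0.5167 -0.4043] diam mm [51.1 57.9]
```

Crop A shows two grey steel sockets: (200,312) is the larger, so socket4, and (243,388) is socket3. One blue and two purple look-alikes stand round socket3. Crop B shows socket1 at (191,114) and socket2 at (241,157). The measured dish diameters are about 82, 70, 62 and 51 mm, so the four dishes are ranked clearly.

I'll start with socket1, hovering above it and refining with the wrist camera.

```bash
cat >> h.py <<'E'
def goal(x,y,z,yaw=None):
    s=env.observe(); R=s["tool_rot"]; cy=np.degrees(np.arctan2(R[1,0],R[0,0]))
    d=R.T@(np.array([x,y,z])-s["position"])*1e3
    sp=0 if yaw is None else -((yaw-cy+180)%360-180)
    print("t",round(s["time_s"],2),"pos",np.round(s["position"],4),"yaw",round(cy,1),"q6",round(s["q"][5],1),"w",round(s["grip_width"],4),
      "-> move",np.round(d,1),"spin rad",round(np.radians(sp),3),"rows>=",int(max(np.linalg.norm(d)/50,abs(sp)/8.59))+2)
E
python3 - <<'E'
from h import *
for n,rc,z in [("s1",(190.8,114.4),.042),("s2",(241.3,156.6),.052),("s3",(243,388),.062),("s4",(200.7,312.2),.072)]:
    print(n,np.round(atz("top",rc,z),4))
p=atz("top",(190.8,114.4),.042); goal(p[0],p[1],.16,180)
E
```

```text
s1 [0.5208 0.4025 0.042 ]
s2 [0.3894 0.2919 0.052 ]
s3 [ 0.3755 -0.2916  0.062 ]
s4 [ 0.4844 -0.1026  0.072 ]
t 1.15 pos [0.1661 0.5243 0.202 ] yaw 162.4 q6 -12.3 w 0.0853 -> move [-374.9   -9.    42. ] spin rad -0.307 rows>= 9
```

Request:
move_arm(moves=[[-375, -9, 42, -0.307], [-375, -9, 42, -0.307], [-375, -9, 42, -0.307], [-375, -9, 42, -0.307], [-375, -9, 42, -0.307], [-375, -9, 42, -0.307], [-375, -9, 42, -0.307], [-375, -9, 42, -0.307], [-375, -9, 42, -0.307], [-375, -9, 42, -0.307], [-375, -9, 42, -0.307], [-375, -9, 42, -0.307]], grip=0)

```text
time_s: 2.35
position: [0.5198, 0.4032, 0.1606]
tool_rot: [[-1.0, -0.002, 0.0], [-0.002, 1.0, 0.0], [-0.0, 0.0, -1.0]]
ft_force: [0.1, -0.2, -0.2]
grip_width: 0.0854
```

```bash
cat > look.py <<'E'
import sys,cv2
from h import *
name,tag=sys.argv[1],sys.argv[2]
s=env.observe(); im=env.get_image("wrist"); cv2.imwrite(f"pics/{tag}.png",im[:,:,::-1])
z=HT.get(name,0)
for r in env.tip_of("wrist",name)[:4]:
    print("tip",round(r["conf"],2),np.round(r["point"],1),np.round(atz("wrist",r["point"],z,s),4))
for r in env.silhouettes("wrist",name)[:3]:
    m=r["region"]; 
    if m.sum()<20: continue
    cs,_=cv2.findContours(m.astype(np.uint8),cv2.RETR_EXTERNAL,cv2.CHAIN_APPROX_NONE)
    ys,xs=np.nonzero(m); print("sil",round(r["conf"],2),m.sum(),"bbox",ys.min(),ys.max(),xs.min(),xs.max())
goal(*s["position"])
np.save(f"pics/{tag}.npy",np.r_[s["position"],s["tool_rot"].ravel()])
E
python3 look.py socket1_mid w1
```

```text
tip 0.68 [191.6 283.5] [0.5211 0.4059 0.021 ]
sil 0.85 612 bbox 176 207 271 295
t 2.5 pos [0.5202 0.403  0.1604] yaw -179.9 q6 -62.6 w 0.0857 -> move [ 0.4  0.2 -0.2] spin rad 0.0 rows>= 2
```

View pics/w1.png

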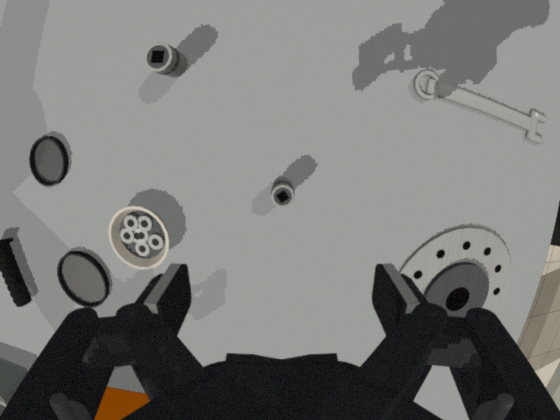

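The wrist view shows socket1's top face at (197,283), about midway between the pads, with nothing near its jaw line. Its tip estimate agrees with the top view to 3 mm.

Run:
```python
from h import *
a=np.load("pics/w1.npy"); s=dict(position=a[:3],tool_rot=a[3:].reshape(3,3))
p=atz("wrist",(196.5,283),.042,s); print(p)
p2=atz("wrist",(59,158),.052,s); print("s2",p2)
for rc in [(160,49),(278,84)]: print("dish",atz("wrist",rc,.009,s))
goal(p[0],p[1],.012,180)
```

```text
[0.52080844 0.40529494 0.042     ]
s2 [0.39103554 0.29397975 0.052     ]
dish [0.48085164 0.12353877 0.009     ]
dish [0.63616494 0.14684234 0.009     ]
t 2.5 pos [0.5202 0.403  0.1604] yaw -179.9 q6 -62.6 w 0.0857 -> move [ -0.6   2.3 148.4] spin rad 0.001 rows>= 4
```

Request:
move_arm(moves=[[-0.5, 2.3, 40, 0], [-0.5, 2.3, 80, 0], [-0.5, 2.3, 110, 0], [-0.5, 2.3, 130, 0], [-0.5, 2.3, 148, 0], [-0.5, 2.3, 148, 0], [-0.5, 2.3, 148, 0]])

```text
time_s: 3.2
position: [0.5214, 0.4051, 0.0127]
tool_rot: [[-1.0, -0.001, 0.0], [-0.001, 1.0, 0.0], [-0.0, 0.0, -1.0]]
ft_force: [0.2, 0.8, -0.4]
grip_width: 0.0854
```

Request:
move_arm(moves=[[0, 0, 0, 0], [0, 0, 0, 0], [0, 0, 0, 0], [0, 0, 0, 0], [0, 0, 0, 0], [0, 0, 0, 0], [0, 0, 0, 0], [0, 0, 0, 0], [0, 0, 0, 0], [0, 0, 0, 0]], grip=1, grip_force=40)

```text
time_s: 4.2
position: [0.5225, 0.4046, 0.014]
tool_rot: [[-1.0, -0.0, 0.003], [-0.0, 1.0, 0.0], [-0.003, 0.0, -1.0]]
ft_force: [-0.2, -3.7, 10.4]
grip_width: -0.0001
```

The gripper shut fully with nothing in it, so I'll look before moving.

```bash
python3 look.py socket1_mid w2
python3 - <<'E'
from h import *
import cv2
cv2.imwrite("pics/sc2.png",cv2.resize(env.get_image("scene")[200:350,350:550,::-1],None,fx=4,fy=4))
E
```

```text
tip 0.9 [247.5 285. ] [0.5209 0.4069 0.021 ]
sil 0.9 1324 bbox 218 265 266 312
t 4.35 pos [0.5225 0.4046 0.014 ] yaw -180.0 q6 -62.4 w 0.0 -> move [0. 0. 0.] spin rad 0.0 rows>= 2
```

View pics/w2.png

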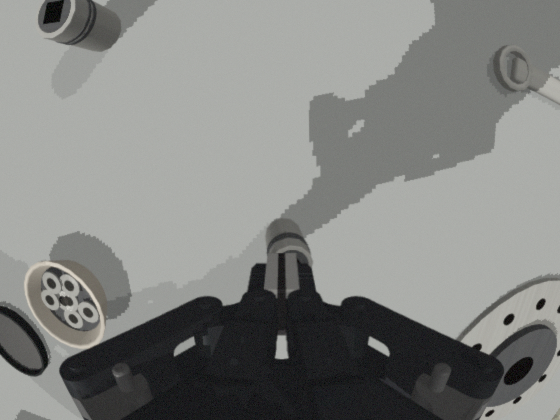

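View pics/sc2.png

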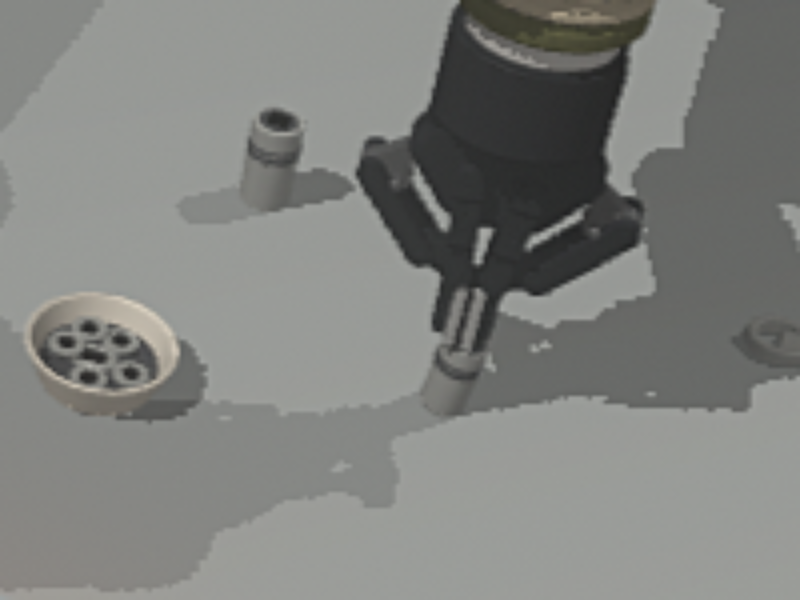

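Run:
```python
from h import *
import cv2
s=env.observe()
for c in ("scene","top","wrist"):
    print(c,[np.round(proj(c,s["position"]+[0,0,dz],s)) for dz in (0,.019,.04)], "sock top/foot", np.round(proj(c,[.521,.405,.042],s)),np.round(proj(c,[.521,.405,0],s)))
im=cv2.imread("pics/w2.png"); cv2.imwrite("pics/w2c.png",cv2.resize(im[195:375,200:370],None,fx=4,fy=4,interpolation=cv2.INTER_CUBIC)[:600])
cv2.imwrite("pics/top2.png",cv2.resize(env.get_image("top")[150:250,80:200,::-1],None,fx=5,fy=5,interpolation=cv2.INTER_CUBIC))
```

```text
scene [array([296., 461.]), array([289., 463.]), array([281., 465.])] sock top/foot [285. 464.] [301. 460.]
top [array([191., 117.]), array([191., 115.]), array([190., 112.])] sock top/foot [191. 113.] [192. 118.]
wrist [array([245., 281.]), array([259., 281.]), array([279., 281.])] sock top/foot [264. 282.] [234. 281.]
```

View pics/w2c.png

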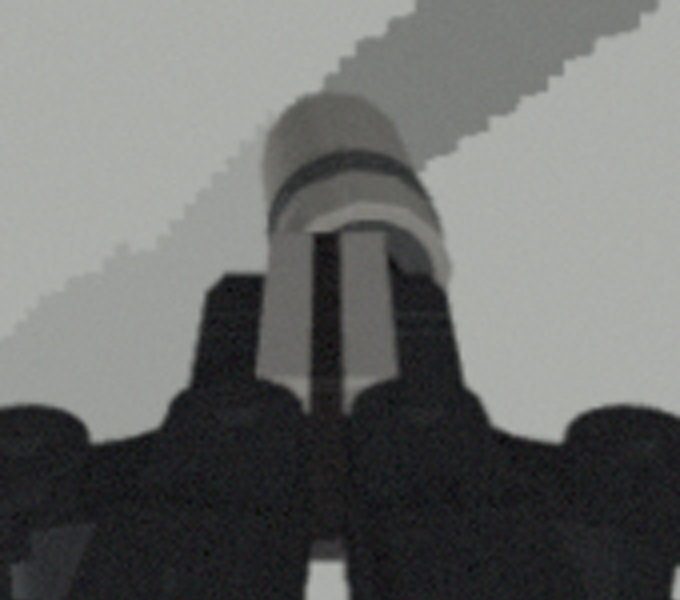

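View pics/top2.png

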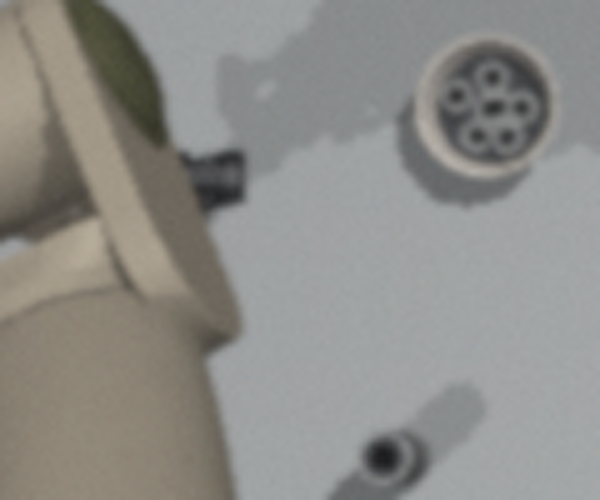

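```bash
python3 - <<'E'
from h import *
s=env.observe(); s=dict(position=np.zeros(3),tool_rot=np.eye(3))
for zb in (0,-.01,-.02,-.03,-.04):
    print(zb,"open y+-.043",[np.round(proj("wrist",[x,y,zb],s)) for x in (.011,-.011) for y in (.043,-.043)],"shut",[np.round(proj("wrist",[x,0,zb],s)) for x in (.011,0)])
E
python3 - <<'E'
import cv2
im=cv2.imread("pics/w1.png"); cv2.imwrite("pics/w1c.png",cv2.resize(im[240:380,100:300],None,fx=4,fy=4,interpolation=cv2.INTER_CUBIC))
E
```

```text
0 open y+-.043 [array([227., 356.]), array([227., 206.]), array([262., 353.]), array([262., 209.])] shut [array([227., 281.]), array([245., 281.])]
-0.01 open y+-.043 [array([233., 360.]), array([233., 202.]), array([269., 356.]), array([269., 205.])] shut [array([233., 281.]), array([252., 281.])]
-0.02 open y+-.043 [array([240., 364.]), array([240., 197.]), array([277., 360.]), array([277., 201.])] shut [array([240., 281.]), array([260., 281.])]
-0.03 open y+-.043 [array([247., 369.]), array([247., 193.]), array([286., 364.]), array([286., 197.])] shut [array([248., 281.]), array([269., 281.])]
-0.04 open y+-.043 [array([256., 374.]), array([256., 187.]), array([296., 369.]), array([296., 193.])] shut [array([257., 281.]), array([278., 281.])]
```

View pics/w1c.png

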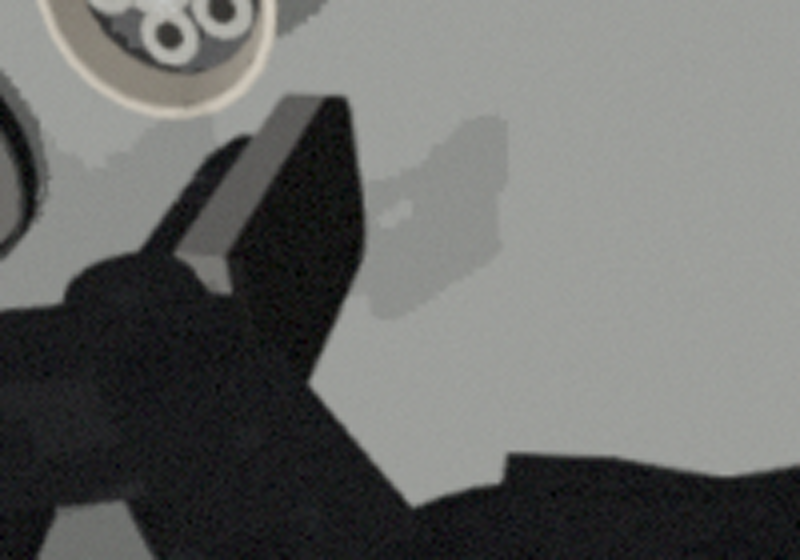

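By both the scene and wrist views, the finger ends sit about 28 mm behind the reported TCP: the shut tips are resting on the socket's top at z≈42 mm while the TCP reads 14 mm. The stated tool length doesn't match. I'll rise gently and check the offset.

Request:
move_arm(moves=[[0, 0, -3, 0], [0, 0, -10, 0], [0, 0, -30, 0], [0, 0, -70, 0], [0, 0, -100, 0], [0, 0, -120, 0], [0, 0, -120, 0], [0, 0, -120, 0]])

```text
time_s: 5.25
position: [0.5211, 0.4047, 0.1316]
tool_rot: [[-1.0, -0.0, -0.0], [-0.0, 1.0, -0.0], [0.0, -0.0, -1.0]]
ft_force: [0.0, -0.3, 0.4]
grip_width: 0.0002
```

```bash
python3 look.py socket1_mid w3
python3 - <<'E'
from rig import env
print(env.grip_point_offset)
from h import *
import cv2
im=env.get_image("scene"); cv2.imwrite("pics/sc3.png",cv2.resize(im[180:330,380:560,::-1],None,fx=4,fy=4,interpolation=cv2.INTER_CUBIC))
s=env.observe(); print([np.round(proj("scene",s["position"]+[0,0,dz],s)-[180,380])*4 for dz in (0,.019,.028,.04)])
E
```

```text
tip 0.85 [198.5 282.5] [0.5218 0.4062 0.021 ]
sil 0.61 693 bbox 181 214 270 295
t 5.4 pos [0.5208 0.4045 0.1305] yaw -180.0 q6 -62.4 w 0.0 -> move [-0.2  0.2 -1.1] spin rad 0.0 rows>= 2
0.0187
[array([272., 376.]), array([236., 384.]), array([220., 388.]), array([200., 396.])]
```

View pics/w3.png

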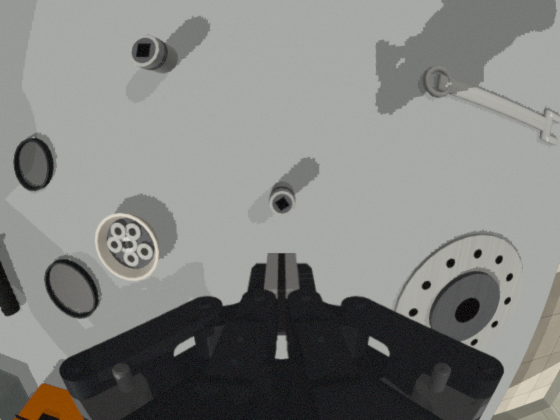

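View pics/sc3.png

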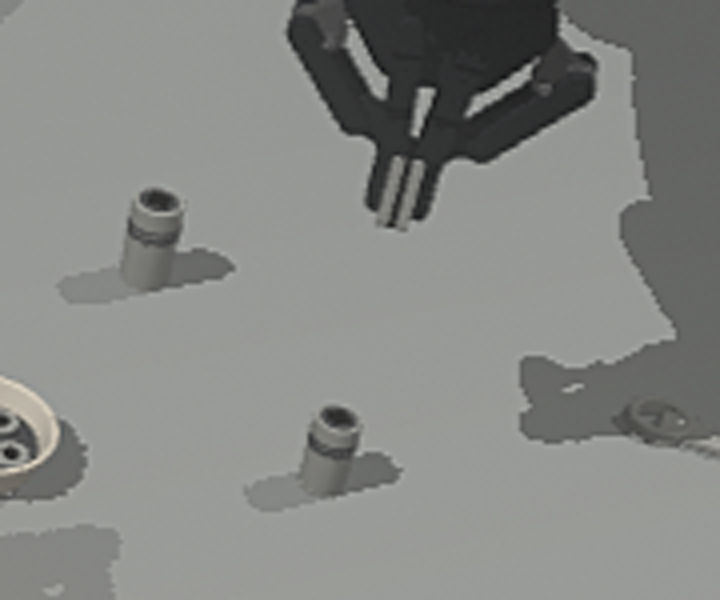

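The socket still stands upright and the shut tips show about 26 mm behind the reported TCP, matching the contact. From here on I take real tip = TCP + 27 mm, so grasping socket1 needs the TCP near z = -0.015.

Request:
move_arm(moves=[[0, 0.5, 0, 0], [0, 0.5, 0, 0], [0, 0.5, 0, 0], [0, 0.5, 0, 0], [0, 0.5, 0, 0], [0, 0.5, 0, 0], [0, 0.5, 40, 0], [0, 0.5, 80, 0], [0, 0.5, 110, 0], [0, 0.5, 125, 0], [0, 0.5, 135, 0], [0, 0.5, 141, 0], [0, 0.5, 146, 0], [0, 0.5, 146, 0], [0, 0.5, 146, 0]], grip=0)

```text
time_s: 6.95
position: [0.5217, 0.4055, -0.0133]
tool_rot: [[-1.0, -0.0, 0.001], [-0.0, 1.0, 0.001], [-0.001, 0.001, -1.0]]
ft_force: [-0.7, 0.0, -0.3]
grip_width: 0.0855
```

Request:
move_arm(moves=[[0, 0, 0, 0], [0, 0, 0, 0], [0, 0, 0, 0], [0, 0, 0, 0], [0, 0, 0, 0], [0, 0, 0, 0], [0, 0, 0, 0], [0, 0, 0, 0], [0, 0, 0, 0], [0, 0, 0, 0]], grip=1, grip_force=40)

```text
time_s: 7.95
position: [0.5215, 0.4053, -0.0137]
tool_rot: [[-1.0, -0.0, 0.0], [-0.0, 1.0, 0.0], [-0.0, 0.0, -1.0]]
ft_force: [-1.1, -0.8, 4.0]
grip_width: 0.0208
```

Gripped: the opening is 20.8 mm against the 22 mm socket. I'll lift.

Request:
move_arm(moves=[[0, 0, -20, 0], [0, 0, -60, 0], [0, 0, -100, 0], [0, 0, -135, 0], [0, 0, -155, 0], [0, 0, -155, 0], [0, 0, -155, 0]])

```text
time_s: 8.65
position: [0.5209, 0.4051, 0.1398]
tool_rot: [[-1.0, -0.0, -0.002], [-0.0, 1.0, -0.001], [0.002, -0.001, -1.0]]
ft_force: [-0.6, -0.5, -1.3]
grip_width: 0.021
```

```bash
python3 look.py socket1_mid w4
python3 - <<'E'
from h import *
import cv2
im=env.get_image("scene"); cv2.imwrite("pics/sc4.png",im[:,:,::-1])
goal(.517,-.4045,.15,180)
E
```

```text
tip 0.91 [272.2 282.5] [0.5998 0.4066 0.021 ]
sil 0.59 3304 bbox 236 315 256 306
t 8.8 pos [0.5207 0.4049 0.139 ] yaw -180.0 q6 -62.4 w 0.0206 -> move [-0.2  0.1 -0.8] spin rad 0.0 rows>= 2
t 8.85 pos [0.5209 0.405  0.1393] yaw -180.0 q6 -62.4 w 0.0206 -> move [   4.1 -809.5   -9.6] spin rad 0.0 rows>= 18
```

View pics/sc4.png

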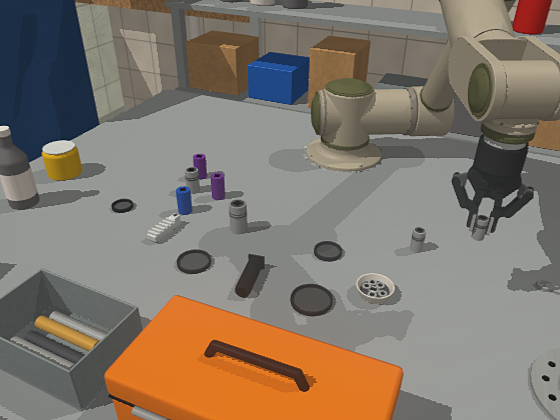

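View pics/w4.png

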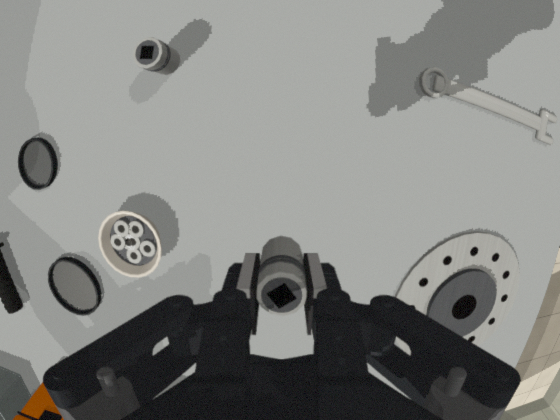

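Socket1 is held upright in the pads (wrist view, (270,283)). I'll carry it over to dish1.

Request:
move_arm(moves=[[0, -30, -5, 0], [0, -80, -10, 0], [0, -130, -10, 0], [0, -180, -10, 0], [0, -230, -10, 0], [0, -280, -10, 0], [0, -330, -10, 0], [0, -380, -10, 0], [0, -430, -10, 0], [0, -480, -10, 0], [0, -530, -10, 0], [0, -580, -10, 0], [0, -630, -10, 0], [0, -680, -10, 0], [0, -730, -10, 0], [0, -770, -10, 0], [4, -800, -10, 0], [4, -810, -10, 0], [4, -810, -10, 0], [4, -810, -10, 0]])

```text
time_s: 10.85
position: [0.5177, -0.4035, 0.1507]
tool_rot: [[-1.0, -0.001, -0.0], [-0.001, 1.0, 0.001], [0.0, 0.001, -1.0]]
ft_force: [0.7, 0.0, 0.1]
grip_width: 0.0206
```

```bash
python3 look.py dish1 w5
```

```text
tip 0.84 [274.7 489.9] [ 0.63  -0.127  0.   ]
tip 0.83 [188.3 280.6] [ 0.518  -0.4035  0.    ]
sil 0.68 1684 bbox 253 303 467 512
sil 0.66 1959 bbox 166 214 253 303
t 11.0 pos [ 0.518  -0.4033  0.1513] yaw -179.9 q6 -138.3 w 0.0204 -> move [ 0.2 -0.1  0.6] spin rad 0.0 rows>= 2
```

View pics/w5.png

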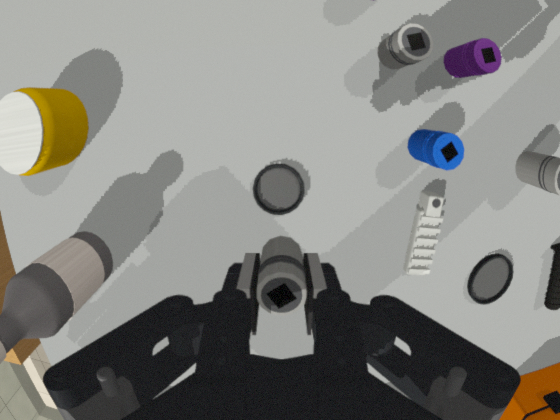

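Dish1 is at (189,279) in the wrist view, which gives (0.518, -0.4035). That agrees with the top view to 1.5 mm, and the tool is right above it. Lowering.

Request:
move_arm(moves=[[0, 0, 40, 0], [0, 0, 80, 0], [0, 0, 115, 0], [0, 0, 135, 0], [0, 0, 148, 0], [0, 0, 154, 0], [0, 0, 158, 0], [0, 0, 160, 0], [0, 0, 161, 0], [0, 0, 161, 0], [0, 0, 161, 0]])

```text
time_s: 12.1
position: [0.5177, -0.4049, -0.0095]
tool_rot: [[-1.0, -0.0, 0.001], [-0.0, 1.0, -0.001], [-0.001, -0.001, -1.0]]
ft_force: [1.0, -0.0, -0.6]
grip_width: 0.0208
```

Request:
move_arm(moves=[[0, 0, 1, 0], [0, 0, 1, 0], [0, 0, 1, 0]])

```text
time_s: 12.4
position: [0.5176, -0.4049, -0.0107]
tool_rot: [[-1.0, -0.0, 0.0], [-0.0, 1.0, -0.0], [-0.0, -0.0, -1.0]]
ft_force: [-0.6, 0.4, 2.1]
grip_width: 0.0208
```

Request:
move_arm(moves=[[0, 0, 0, 0], [0, 0, 0, 0], [0, 0, 0, 0], [0, 0, 0, 0], [0, 0, 0, 0], [0, 0, 0, 0], [0, 0, -20, 0], [0, 0, -60, 0], [0, 0, -110, 0], [0, 0, -150, 0], [0, 0, -165, 0], [0, 0, -165, 0], [0, 0, -165, 0]], grip=0)

```text
time_s: 13.7
position: [0.5172, -0.4044, 0.1529]
tool_rot: [[-1.0, -0.0, -0.001], [-0.0, 1.0, 0.001], [0.001, 0.001, -1.0]]
ft_force: [0.1, 0.5, -0.5]
grip_width: 0.0854
```

```bash
python3 look.py socket1_mid w6
python3 - <<'E'
from h import *
import cv2
im=cv2.imread("pics/w6.png"); a=np.load("pics/w6.npy"); s=dict(position=a[:3],tool_rot=a[3:].reshape(3,3))
cv2.imwrite("pics/w6c.png",cv2.resize(im[130:270,190:370],None,fx=4,fy=4,interpolation=cv2.INTER_CUBIC))
print(np.round(atz("wrist",(43,410),.062,s),4),"s3")
E
```

```text
tip 0.59 [192.5 278.8] [ 0.5174 -0.4062  0.021 ]
sil 0.85 593 bbox 178 207 270 293
t 13.85 pos [ 0.5171 -0.4043  0.1522] yaw -180.0 q6 -138.3 w 0.0853 -> move [-0.1 -0.1 -0.8] spin rad 0.0 rows>= 2
[ 0.3766 -0.2957  0.062 ] s3
```

View pics/w6c.png

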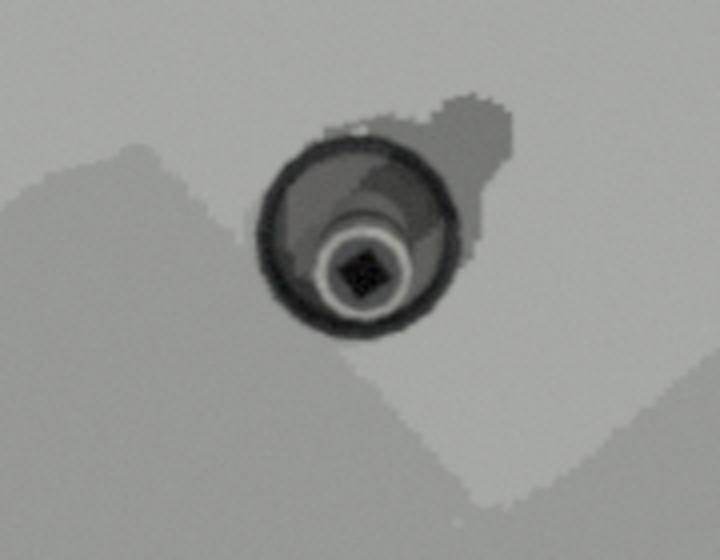

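Socket1 stands upright, centred in dish1: its top at (197,281) is shifted only by perspective. Next is socket3, with the jaw axis turned to clear the two purple sockets and the blue one.

Run:
```python
from h import *
goal(.376,-.293,.16,55)
```

```text
t 13.85 pos [ 0.5171 -0.4043  0.1522] yaw -180.0 q6 -138.3 w 0.0853 -> move [141.1 111.3  -7.3] spin rad 2.182 rows>= 16
```

Request:
move_arm(moves=[[30, 25, -8, 0.15], [60, 50, -8, 0.3], [90, 75, -8, 0.45], [120, 95, -8, 0.6], [141, 111, -8, 0.75], [141, 111, -8, 0.9], [141, 111, -8, 1.05], [141, 111, -8, 1.2], [141, 111, -8, 1.35], [141, 111, -8, 1.5], [141, 111, -8, 1.65], [141, 111, -8, 1.8], [141, 111, -8, 1.95], [141, 111, -8, 2.1], [141, 111, -8, 2.182], [141, 111, -8, 2.182], [141, 111, -8, 2.182], [141, 111, -8, 2.182]])

```text
time_s: 15.65
position: [0.3764, -0.2937, 0.1617]
tool_rot: [[0.572, 0.82, -0.0], [0.82, -0.572, 0.001], [0.0, -0.001, -1.0]]
ft_force: [0.9, -0.0, 0.2]
grip_width: 0.0853
```

```bash
python3 look.py socket3_mid w7
```

```text
tip 0.73 [253.3 230.7] [ 0.298  -0.3155  0.031 ]
tip 0.69 [193.4 279.1] [ 0.375  -0.2924  0.031 ]
tip 0.68 [103.9 339.6] [ 0.4702 -0.2541  0.031 ]
tip 0.59 [129.5 233.3] [ 0.3753 -0.2176  0.031 ]
sil 0.92 1417 bbox 109 148 208 252
sil 0.7 1485 bbox 170 218 260 298
sil 0.7 1462 bbox 86 125 318 365
t 15.8 pos [ 0.3765 -0.2937  0.162 ] yaw 55.0 q6 -17.2 w 0.0854 -> move [ 0.  -0.1  0.2] spin rad 0.0 rows>= 2
```

View pics/w7.png

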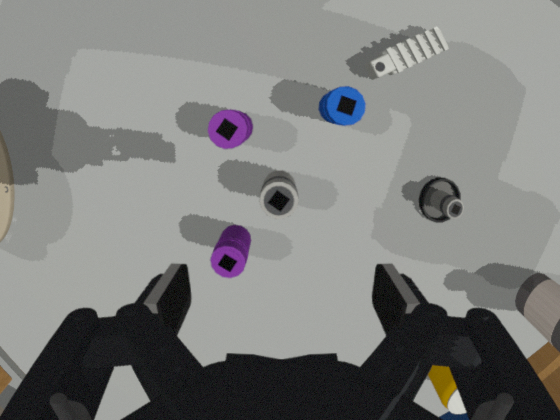

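Candidates in the wrist view are grey (194,279), purple (130,230), purple (258,228) and blue (105,343). The grey steel one is socket3, at (0.375, -0.2925), which agrees with the top view and the earlier crop. The jaw line, horizontal in this picture, is clear of its neighbours.

Request:
move_arm(moves=[[0, -1.7, 40, 0], [0, -1.7, 80, 0], [0, -1.7, 115, 0], [0, -1.7, 140, 0], [0, -1.7, 155, 0], [0, -1.7, 163, 0], [0, -1.7, 167, 0], [0, -1.7, 167, 0], [0, -1.7, 167, 0]])

```text
time_s: 16.7
position: [0.3754, -0.2931, -0.0043]
tool_rot: [[0.574, 0.819, 0.001], [0.819, -0.574, -0.001], [-0.0, 0.001, -1.0]]
ft_force: [-0.4, -0.3, 0.8]
grip_width: 0.0854
```

Request:
move_arm(moves=[[0, 0, 0, 0], [0, 0, 0, 0], [0, 0, 0, 0], [0, 0, 0, 0], [0, 0, 0, 0], [0, 0, 0, 0], [0, 0, 0, 0], [0, 0, 0, 0], [0, 0, 0, 0], [0, 0, 0, 0]], grip=1, grip_force=50)

```text
time_s: 17.7
position: [0.3752, -0.2929, -0.0046]
tool_rot: [[0.574, 0.819, 0.0], [0.819, -0.574, -0.0], [-0.0, 0.0, -1.0]]
ft_force: [-0.1, 0.3, 5.1]
grip_width: 0.0331
```

Gripped, at 33.1 mm for the 34 mm socket. I'll lift and head for dish3.

Request:
move_arm(moves=[[0, 0, -15, 0], [0, 0, -50, 0], [0, 0, -90, 0], [0, 0, -130, 0], [0, 0, -160, 0], [0, 0, -165, 0], [0, 0, -165, 0]])

```text
time_s: 18.4
position: [0.3751, -0.2927, 0.1599]
tool_rot: [[0.574, 0.819, 0.0], [0.819, -0.574, -0.0], [-0.0, 0.001, -1.0]]
ft_force: [0.2, 0.8, -1.6]
grip_width: 0.0329
```

Run:
```python
from h import *
goal(.632,-.129,.165,90)
goal(.632,-.129,.165)
```

```text
t 18.4 pos [ 0.3751 -0.2927  0.1599] yaw 55.0 q6 -17.3 w 0.0329 -> move [281.5 116.5  -5. ] spin rad -0.611 rows>= 8
t 18.4 pos [ 0.3751 -0.2927  0.1599] yaw 55.0 q6 -17.3 w 0.0329 -> move [281.5 116.5  -5. ] spin rad 0.0 rows>= 8
```

Request:
move_arm(moves=[[35, 15, -5, 0], [75, 31, -5, 0], [115, 47, -5, 0], [155, 64, -5, 0], [195, 81, -5, 0], [235, 97, -5, 0], [265, 110, -5, 0], [281, 116.5, -5, 0], [281.5, 116.5, -5, 0], [281.5, 116.5, -5, 0]])

```text
time_s: 19.4
position: [0.6312, -0.1289, 0.1628]
tool_rot: [[0.573, 0.819, -0.004], [0.819, -0.573, 0.001], [-0.001, -0.004, -1.0]]
ft_force: [-1.5, -0.7, -1.8]
grip_width: 0.0333
```

```bash
python3 look.py dish3 w8
```

```text
tip 0.75 [97.  60.9] [0.4808 0.1165 0.    ]
tip 0.63 [184.1 283.9] [ 0.6346 -0.1284  0.    ]
sil 0.92 3691 bbox 152 220 249 317
sil 0.91 1081 bbox 0 22 113 176
sil 0.84 1671 bbox 71 120 38 79
t 19.55 pos [ 0.6312 -0.1297  0.1645] yaw 54.9 q6 13.0 w 0.0329 -> move [ 0.7 -0.4  1.7] spin rad 0.0 rows>= 2
```

View pics/w8.png

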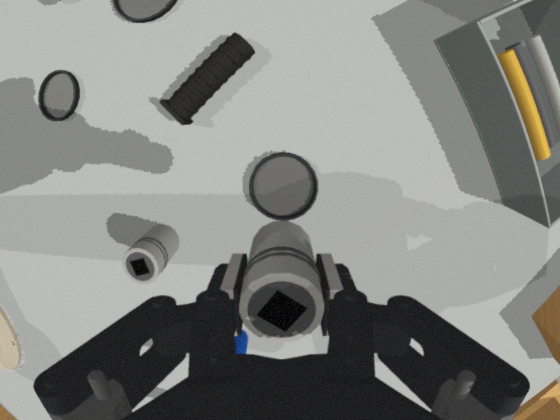

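The wrist view shows dish3 at (186,283), about (0.634, -0.129). That agrees with the top view, and socket3 hangs upright. Lowering.

Request:
move_arm(moves=[[2, 1.4, 40, 0], [2, 1.4, 80, 0], [2, 1.4, 115, 0], [2, 1.4, 140, 0], [2, 1.4, 153, 0], [2, 1.4, 159, 0], [2, 1.4, 163, 0], [2, 1.4, 165, 0], [2, 1.4, 166, 0], [2, 1.4, 166, 0], [2, 1.4, 166, 0]])

```text
time_s: 20.65
position: [0.6346, -0.1283, -0.0005]
tool_rot: [[0.574, 0.819, 0.001], [0.819, -0.574, -0.0], [0.0, 0.001, -1.0]]
ft_force: [-0.5, -0.4, -1.6]
grip_width: 0.0331
```

Request:
move_arm(moves=[[0, 0, 1, 0], [0, 0, 1, 0], [0, 0, 1, 0]])

```text
time_s: 20.95
position: [0.6346, -0.1283, -0.0016]
tool_rot: [[0.574, 0.819, 0.001], [0.819, -0.574, -0.0], [0.0, 0.001, -1.0]]
ft_force: [0.2, -0.3, 3.2]
grip_width: 0.0329
```

Request:
move_arm(moves=[[0, 0, 0, 0], [0, 0, 0, 0], [0, 0, 0, 0], [0, 0, 0, 0], [0, 0, 0, 0], [0, 0, 0, 0], [0, 0, -20, 0], [0, 0, -60, 0], [0, 0, -110, 0], [0, 0, -150, 0], [0, 0, -165, 0], [0, 0, -165, 0], [0, 0, -165, 0]], grip=0)

```text
time_s: 22.25
position: [0.6339, -0.128, 0.1619]
tool_rot: [[0.574, 0.819, -0.001], [0.819, -0.574, 0.001], [-0.0, -0.002, -1.0]]
ft_force: [-0.9, -0.1, -0.1]
grip_width: 0.0854
```

```bash
python3 look.py socket3_mid w9
python3 - <<'E'
from h import *
goal(.4835,-.104,.17)
E
```

```text
tip 0.6 [353.7 230.8] [ 0.4686 -0.2564  0.031 ]
tip 0.55 [191.6 281.7] [ 0.6353 -0.1268  0.031 ]
sil 0.96 627 bbox 329 360 216 246
sil 0.72 1501 bbox 170 218 263 301
t 22.4 pos [ 0.6337 -0.128   0.1612] yaw 55.0 q6 13.1 w 0.0852 -> move [ 0.1  0.1 -0.7] spin rad 0.0 rows>= 2
t 22.4 pos [ 0.6337 -0.128   0.1612] yaw 55.0 q6 13.1 w 0.0852 -> move [ -66.5 -136.9   -8.3] spin rad 0.0 rows>= 5
```

View pics/w9.png

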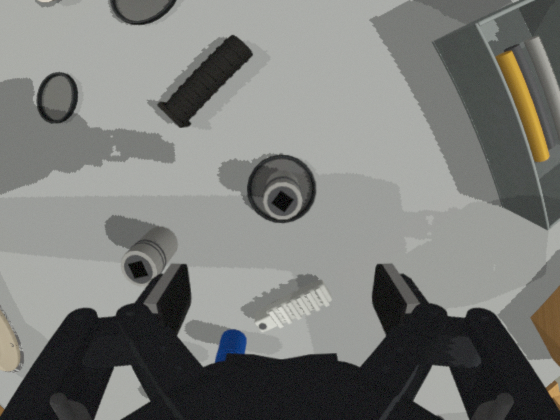

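Socket3 stands in dish3 at (198,282). Next is socket4, at (266,138).

Request:
move_arm(moves=[[-20, -41, -8, 0], [-40, -82, -8, 0], [-58, -120, -8, 0], [-66.5, -137, -8, 0], [-66.5, -137, -8, 0], [-66.5, -137, -8, 0]])

```text
time_s: 23.0
position: [0.4844, -0.1043, 0.1708]
tool_rot: [[0.574, 0.819, -0.0], [0.819, -0.574, 0.0], [0.0, -0.0, -1.0]]
ft_force: [-0.3, 0.8, 0.2]
grip_width: 0.0854
```

```bash
python3 look.py socket4_mid w10
```

```text
tip 0.71 [192.3 276.5] [ 0.481  -0.1015  0.036 ]
tip 0.58 [245.5 406.3] [ 0.562  -0.2289  0.036 ]
sil 0.73 2012 bbox 164 220 256 300
t 23.15 pos [ 0.4848 -0.1043  0.1705] yaw 55.0 q6 9.1 w 0.0852 -> move [-0.2 -0.4 -0.2] spin rad 0.0 rows>= 2
```

View pics/w10.png

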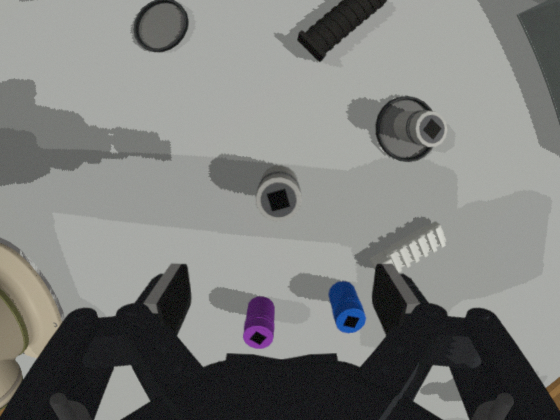

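The grey socket at (199,278) is socket4. The purple and blue ones are well away from the jaw line.

Run:
```python
from h import *
s=env.observe(); p=atz("wrist",(199.5,278),.072,s); print(p); goal(p[0],p[1],-.001)
```

```text
[ 0.48412744 -0.1008225   0.072     ]
t 23.15 pos [ 0.4848 -0.1043  0.1705] yaw 55.0 q6 9.1 w 0.0852 -> move [  2.5  -2.5 171.5] spin rad 0.0 rows>= 5
```

Request:
move_arm(moves=[[2, -2.5, 40, 0], [2, -2.5, 80, 0], [2, -2.5, 115, 0], [2, -2.5, 142, 0], [2, -2.5, 158, 0], [2, -2.5, 167, 0], [2, -2.5, 171, 0], [2, -2.5, 171, 0], [2, -2.5, 171, 0]])

```text
time_s: 24.05
position: [0.4836, -0.1012, 0.0007]
tool_rot: [[0.574, 0.819, 0.001], [0.819, -0.574, -0.001], [0.0, 0.001, -1.0]]
ft_force: [-0.0, -0.5, 0.5]
grip_width: 0.0858
```

Request:
move_arm(moves=[[0, 0, 0, 0], [0, 0, 0, 0], [0, 0, 0, 0], [0, 0, 0, 0], [0, 0, 0, 0], [0, 0, 0, 0], [0, 0, 0, 0], [0, 0, 0, 0], [0, 0, 0, 0], [0, 0, 0, 0]], grip=1, grip_force=60)

```text
time_s: 25.05
position: [0.4833, -0.1012, 0.0005]
tool_rot: [[0.574, 0.819, 0.001], [0.819, -0.574, -0.0], [0.0, 0.001, -1.0]]
ft_force: [-0.7, 0.5, 5.5]
grip_width: 0.0388
```

Request:
move_arm(moves=[[0, 0, -15, 0], [0, 0, -50, 0], [0, 0, -90, 0], [0, 0, -130, 0], [0, 0, -165, 0], [0, 0, -175, 0], [0, 0, -175, 0]])

```text
time_s: 25.75
position: [0.4832, -0.101, 0.1753]
tool_rot: [[0.574, 0.819, 0.001], [0.819, -0.574, -0.001], [0.0, 0.001, -1.0]]
ft_force: [-0.6, -0.2, -4.1]
grip_width: 0.039
```

Run:
```python
from h import *
goal(.640,.1395,.178,55)
goal(.640,.1395,.178,100)
```

```text
t 25.75 pos [ 0.4832 -0.101   0.1753] yaw 55.0 q6 9.4 w 0.039 -> move [287.   -9.5  -2.7] spin rad -0.0 rows>= 7
t 25.75 pos [ 0.4832 -0.101   0.1753] yaw 55.0 q6 9.4 w 0.039 -> move [287.   -9.5  -2.7] spin rad -0.785 rows>= 7
```

Request:
move_arm(moves=[[35, 0, -3, 0], [80, -2, -3, 0], [125, -4, -3, 0], [170, -6, -3, 0], [215, -8, -3, 0], [255, -9, -3, 0], [280, -9.5, -3, 0], [287, -9.5, -3, 0], [287, -9.5, -3, 0], [287, -9.5, -3, 0]])

```text
time_s: 26.75
position: [0.6392, 0.1385, 0.1767]
tool_rot: [[0.574, 0.819, -0.003], [0.819, -0.574, -0.0], [-0.002, -0.002, -1.0]]
ft_force: [-0.6, -1.0, -3.7]
grip_width: 0.0387
```

```bash
python3 look.py dish4 w11
```

```text
tip 0.67 [267.6 188.6] [0.4857 0.1187 0.    ]
tip 0.62 [181.9 282.3] [0.6411 0.1394 0.    ]
tip 0.57 [204.5  49.7] [0.3699 0.3    0.    ]
tip 0.3 [275.9 278.6] [0.5714 0.0476 0.    ]
sil 0.64 4379 bbox 145 216 243 319
sil 0.62 1607 bbox 248 293 162 208
sil 0.43 42 bbox 353 363 378 383
t 26.9 pos [0.6396 0.1384 0.178 ] yaw 54.9 q6 37.0 w 0.0388 -> move [-0.1 -0.3  1.3] spin rad 0.0 rows>= 2
```

View pics/w11.png

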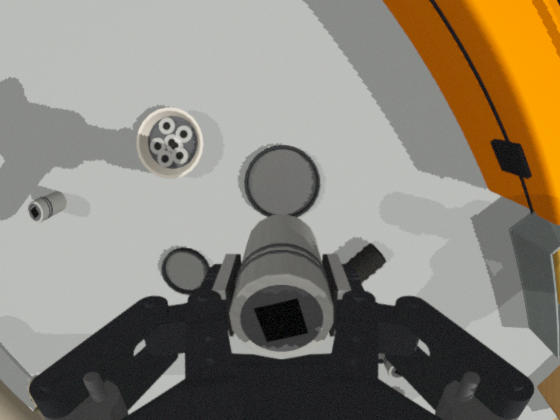

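Dish4 is at (182,282), which gives (0.641, 0.1395) and agrees with the top view; the washer dish is clear at (143,170). Lowering.

Request:
move_arm(moves=[[1.7, 0.5, 40, 0], [1.7, 0.5, 80, 0], [1.7, 0.5, 115, 0], [1.7, 0.5, 145, 0], [1.7, 0.5, 160, 0], [1.7, 0.5, 167, 0], [1.7, 0.5, 171, 0], [1.7, 0.5, 173, 0], [1.7, 0.5, 173.5, 0], [1.7, 0.5, 173.5, 0], [1.7, 0.5, 173.5, 0]])

```text
time_s: 28.0
position: [0.6416, 0.1407, 0.0051]
tool_rot: [[0.574, 0.819, 0.001], [0.819, -0.574, 0.0], [0.001, 0.001, -1.0]]
ft_force: [0.4, 0.4, -3.0]
grip_width: 0.0386
```

Request:
move_arm(moves=[[0, 0, 1, 0], [0, 0, 1.5, 0], [0, 0, 1.5, 0]])

```text
time_s: 28.3
position: [0.6415, 0.1407, 0.0036]
tool_rot: [[0.574, 0.819, 0.001], [0.819, -0.574, 0.0], [0.0, 0.001, -1.0]]
ft_force: [-1.7, 0.9, 2.9]
grip_width: 0.0389
```

Request:
move_arm(moves=[[0, 0, 0, 0], [0, 0, 0, 0], [0, 0, 0, 0], [0, 0, 0, 0], [0, 0, 0, 0], [0, 0, 0, 0], [0, 0, -20, 0], [0, 0, -60, 0], [0, 0, -110, 0], [0, 0, -150, 0], [0, 0, -165, 0], [0, 0, -165, 0], [0, 0, -165, 0]], grip=0)

```text
time_s: 29.6
position: [0.6408, 0.1406, 0.1669]
tool_rot: [[0.574, 0.819, -0.002], [0.819, -0.574, -0.0], [-0.001, -0.001, -1.0]]
ft_force: [0.7, 0.2, -0.6]
grip_width: 0.0856
```

```bash
python3 look.py socket4_mid w12
python3 - <<'E'
from h import *
goal(.391,.2935,.17,90)
E
```

```text
tip 0.84 [194.  281.2] [0.6405 0.1401 0.036 ]
sil 0.71 2080 bbox 167 224 260 304
t 29.75 pos [0.6407 0.1406 0.1662] yaw 55.0 q6 37.1 w 0.0852 -> move [ 0.1  0.1 -0.7] spin rad 0.0 rows>= 2
t 29.75 pos [0.6407 0.1406 0.1662] yaw 55.0 q6 37.1 w 0.0852 -> move [ -18.  -292.3   -3. ] spin rad -0.611 rows>= 7
```

View pics/w12.png

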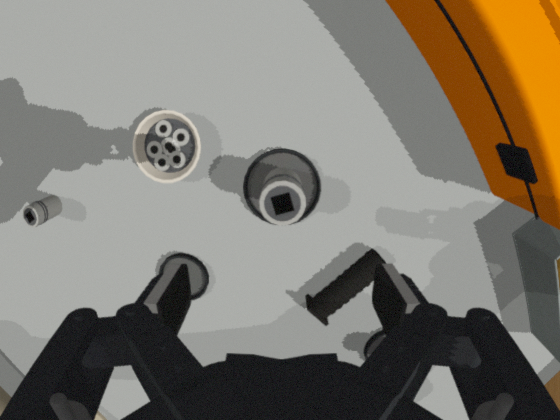

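Socket4 stands centred in dish4 at (203,283). The last one is socket2.

Request:
move_arm(moves=[[-2, -40, -4, 0], [-5, -85, -4, 0], [-8, -130, -4, 0], [-11, -175, -4, 0], [-14, -220, -4, 0], [-16, -260, -4, 0], [-18, -285, -4, 0], [-18, -292, -4, 0], [-18, -292, -4, 0], [-18, -292, -4, 0]])

```text
time_s: 30.75
position: [0.3927, 0.293, 0.1716]
tool_rot: [[0.574, 0.819, -0.0], [0.819, -0.574, -0.0], [-0.0, 0.0, -1.0]]
ft_force: [-0.0, -0.9, 0.5]
grip_width: 0.0854
```

```bash
python3 look.py socket2_mid w13
```

```text
sil 0.67 913 bbox 174 211 263 292
t 30.9 pos [0.3927 0.2928 0.1717] yaw 54.9 q6 57.9 w 0.0852 -> move [ 0.1 -0.1  0.1] spin rad 0.0 rows>= 2
```

View pics/w13.png

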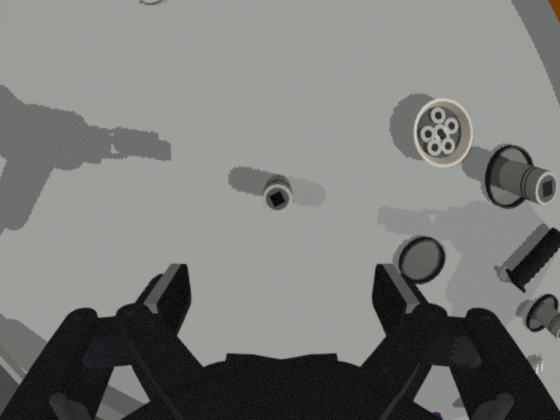

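Run:
```python
from h import *
s=env.observe(); p=atz("wrist",(198,277.7),.052,s); print(p); goal(p[0],p[1],-.009)
```

```text
[0.38929787 0.2932596  0.052     ]
t 30.9 pos [0.3927 0.2928 0.1717] yaw 54.9 q6 57.9 w 0.0852 -> move [ -1.5  -3.  180.7] spin rad 0.0 rows>= 5
```

Socket2's top is at (198,278), giving (0.389, 0.293). The top view and the earlier wrist view agree with this to 2 mm.

Request:
move_arm(moves=[[-1, -2.5, 40, 0], [-1, -2.5, 80, 0], [-1, -2.5, 120, 0], [-1, -2.5, 150, 0], [-1, -2.5, 168, 0], [-1, -2.5, 176, 0], [-1, -2.5, 181, 0], [-1, -2.5, 181, 0], [-1, -2.5, 181, 0]])

```text
time_s: 31.8
position: [0.3898, 0.2942, -0.0082]
tool_rot: [[0.574, 0.819, 0.001], [0.819, -0.574, 0.001], [0.001, 0.001, -1.0]]
ft_force: [-0.7, 0.4, -0.3]
grip_width: 0.0854
```

Request:
move_arm(moves=[[0, 0, 0, 0], [0, 0, 0, 0], [0, 0, 0, 0], [0, 0, 0, 0], [0, 0, 0, 0], [0, 0, 0, 0], [0, 0, 0, 0], [0, 0, 0, 0], [0, 0, 0, 0], [0, 0, 0, 0]], grip=1, grip_force=50)

```text
time_s: 32.8
position: [0.3893, 0.2941, -0.0086]
tool_rot: [[0.574, 0.819, 0.0], [0.819, -0.574, 0.0], [0.0, 0.0, -1.0]]
ft_force: [-0.9, -0.3, 5.0]
grip_width: 0.0268
```

Request:
move_arm(moves=[[0, 0, -15, 0], [0, 0, -50, 0], [0, 0, -90, 0], [0, 0, -130, 0], [0, 0, -160, 0], [0, 0, -170, 0], [0, 0, -170, 0]])

```text
time_s: 33.5
position: [0.3894, 0.2941, 0.1614]
tool_rot: [[0.574, 0.819, 0.002], [0.819, -0.574, 0.001], [0.001, 0.001, -1.0]]
ft_force: [-0.4, 0.8, -0.9]
grip_width: 0.0266
```

Run:
```python
from h import *
goal(.482,.1185,.165)
```

```text
t 33.5 pos [0.3894 0.2941 0.1614] yaw 55.0 q6 58.1 w 0.0266 -> move [-90.7 176.6  -3.6] spin rad 0.0 rows>= 5
```

Request:
move_arm(moves=[[-18, 35, -4, 0], [-40, 78, -4, 0], [-62, 121, -4, 0], [-82, 160, -4, 0], [-91, 176.5, -4, 0], [-91, 176.5, -4, 0], [-91, 176.5, -4, 0], [-91, 176.5, -4, 0]])

```text
time_s: 34.3
position: [0.4807, 0.1192, 0.1642]
tool_rot: [[0.573, 0.82, -0.002], [0.82, -0.573, 0.0], [-0.001, -0.002, -1.0]]
ft_force: [-0.9, 0.9, -1.5]
grip_width: 0.0267
```

```bash
python3 look.py dish2 w14
```

```text
tip 0.92 [ 90.5 397.2] [0.6417 0.1354 0.    ]
tip 0.82 [275.  477.2] [ 0.6293 -0.1276  0.    ]
sil 0.83 2731 bbox 48 125 358 429
sil 0.63 974 bbox 250 300 458 503
sil 0.61 2702 bbox 158 216 254 312
t 34.45 pos [0.4811 0.1191 0.1649] yaw 55.1 q6 35.1 w 0.0267 -> move [-0.2 -0.4  0.7] spin rad 0.0 rows>= 2
```

View pics/w14.png

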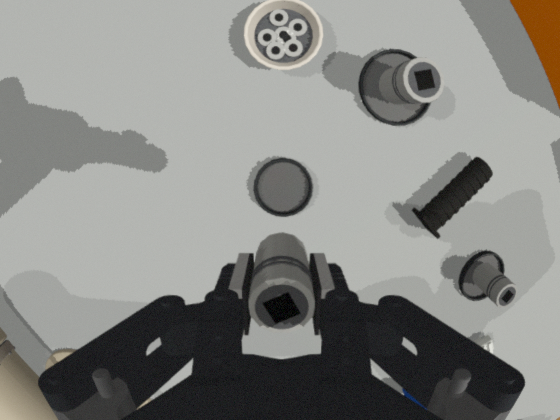

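Run:
```python
from h import *
s=env.observe(); p=atz("wrist",(187,283),.009,s); print(p); goal(p[0],p[1],-.0045)
```

```text
[0.48325374 0.11871107 0.009     ]
t 34.45 pos [0.4811 0.1191 0.1649] yaw 55.1 q6 35.1 w 0.0267 -> move [  1.    2.1 169.4] spin rad 0.0 rows>= 5
```

Dish2 is at (187,283), which gives (0.483, 0.1187) and matches the top view. Lowering.

Request:
move_arm(moves=[[1, 1.7, 40, 0], [1, 1.7, 80, 0], [1, 1.7, 115, 0], [1, 1.7, 140, 0], [1, 1.7, 156, 0], [1, 1.7, 163, 0], [1, 1.7, 167, 0], [1, 1.7, 169, 0], [1, 1.7, 169, 0], [1, 1.7, 169, 0]])

```text
time_s: 35.45
position: [0.4839, 0.1181, -0.0034]
tool_rot: [[0.574, 0.819, 0.001], [0.819, -0.574, 0.0], [0.001, 0.001, -1.0]]
ft_force: [0.5, 0.1, -1.0]
grip_width: 0.0267
```

Request:
move_arm(moves=[[0, 0, 1.3, 0], [0, 0, 2, 0], [0, 0, 2, 0], [0, 0, 2, 0]])

```text
time_s: 35.85
position: [0.4837, 0.1181, -0.0056]
tool_rot: [[0.574, 0.819, 0.001], [0.819, -0.574, 0.0], [0.0, 0.0, -1.0]]
ft_force: [-1.6, -0.3, 5.0]
grip_width: 0.0271
```

Request:
move_arm(moves=[[0, 0, 0, 0], [0, 0, 0, 0], [0, 0, 0, 0], [0, 0, 0, 0], [0, 0, 0, 0], [0, 0, 0, 0], [0, 0, -20, 0], [0, 0, -60, 0], [0, 0, -110, 0], [0, 0, -150, 0], [0, 0, -170, 0], [0, 0, -170, 0], [0, 0, -170, 0]], grip=0)

```text
time_s: 37.15
position: [0.4832, 0.118, 0.1635]
tool_rot: [[0.574, 0.819, -0.001], [0.819, -0.574, -0.0], [-0.0, -0.0, -1.0]]
ft_force: [-0.3, 0.3, 0.2]
grip_width: 0.0854
```

```bash
python3 look.py socket2_mid w15
python3 - <<'E'
from h import *
import cv2
cv2.imwrite("pics/sc15.png",env.get_image("scene")[:,:,::-1])
goal(.35,.118,.28)
E
```

```text
tip 0.82 [192.3 283.6] [0.485  0.1163 0.026 ]
tip 0.7 [410.3 457.5] [ 0.5148 -0.3609  0.026 ]
sil 0.95 1001 bbox 175 214 267 298
sil 0.69 151 bbox 365 379 436 450
t 37.3 pos [0.4829 0.118  0.1627] yaw 55.0 q6 35.1 w 0.0859 -> move [ 0.2  0.2 -0.8] spin rad 0.0 rows>= 2
t 37.35 pos [0.483  0.118  0.1628] yaw 55.0 q6 35.1 w 0.0857 -> move [ -76.5 -109.2 -116.9] spin rad 0.0 rows>= 5
```

View pics/w15.png

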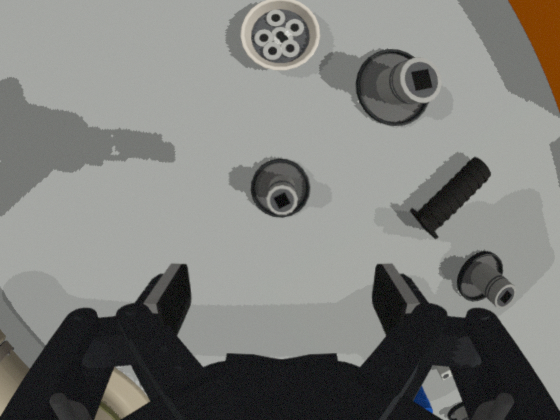

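View pics/sc15.png

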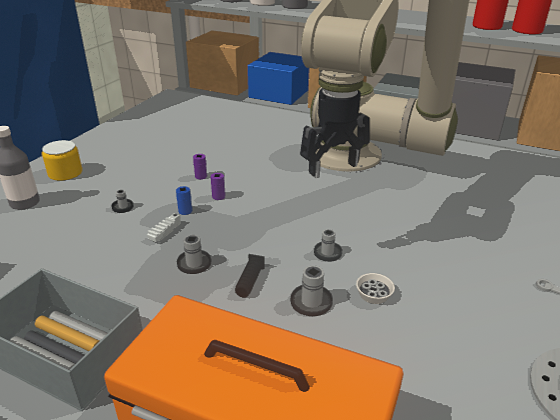

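All four sockets stand in their dishes in the scene view, at (200,121), (252,193), (243,328) and (288,312). I'll back the arm away for one last top-view check.

Request:
move_arm(moves=[[-20, -25, -45, 0], [-40, -50, -80, 0], [-60, -80, -110, 0], [-76, -109, -117, 0], [-76, -109, -117, 0], [-76, -109, -117, 0]])

```text
time_s: 37.95
position: [0.3505, 0.1184, 0.2808]
tool_rot: [[0.574, 0.819, 0.0], [0.819, -0.574, -0.0], [-0.0, 0.0, -1.0]]
ft_force: [0.6, -0.9, -0.3]
grip_width: 0.0857
```

Run:
```python
from h import *
import cv2
im=env.get_image("top"); c=im[100:280,90:450,::-1]; cv2.imwrite("pics/top16.png",cv2.resize(c,None,fx=2.2,fy=2.2,interpolation=cv2.INTER_CUBIC))
D=dict(socket1_mid=(.518,-.4038),socket2_mid=(.4828,.1186),socket3_mid=(.6335,-.1288),socket4_mid=(.641,.1395))
for n in D:
  for cam in ("top","scene"):
    b=[(np.linalg.norm(atz(cam,r["point"],HT[n]+.003)[:2]-D[n])*1e3,r["conf"]) for r in env.tip_of(cam,n)]
    print(n,cam,np.round(min(b),2) if b else None)
for n in("footpeg","washer_dish"):
  for cam in("top","scene"):
    for r in env.tip_of(cam,n)[:1]: print(n,cam,np.round(r["point"]),np.round(atz(cam,r["point"],0),3))
s=env.observe(); print(s["position"],s["ft_force"],s["grip_width"],s["time_s"])
```

```text
socket1_mid top [9.29 0.67]
socket1_mid scene [9.81 0.5 ]
socket2_mid top [6.5  0.41]
socket2_mid scene None
socket3_mid top [4.66 0.55]
socket3_mid scene [5.4  0.79]
socket4_mid top [1.76 0.8 ]
socket4_mid scene [2.49 0.88]
footpeg top [174. 364.] [ 0.558 -0.247  0.   ]
footpeg scene [232. 166.] [ 0.561 -0.25   0.   ]
washer_dish top [172. 180.] [0.573 0.242 0.   ]
washer_dish scene [292. 375.] [0.564 0.247 0.   ]
[0.35069667 0.11832312 0.28100198] [-0.65426679 -0.25894325  0.3975616 ] 0.08538047562924851 38.6
```

View pics/top16.png

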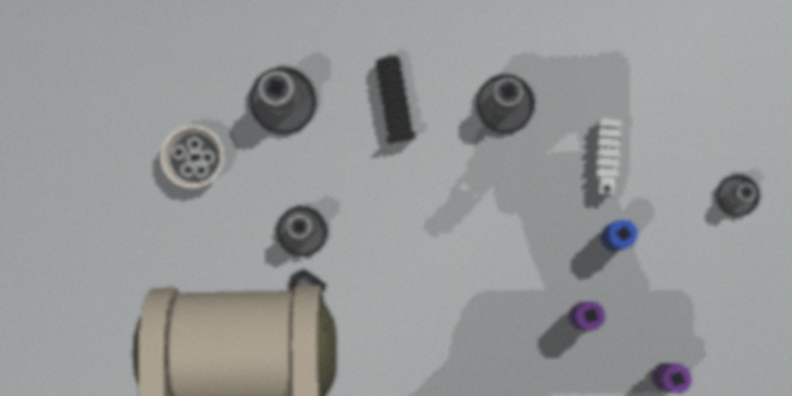

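The top view shows all four sockets inside their dishes, with the footpeg, washer dish and look-alikes unmoved. Handing in.

```bash
python3 -c "
from rig import env
print(env.close_job())"
```

```text
the job is handed in; nothing more can be done
None
```

All four steel sockets stand upright in the dish of their own size and are released. I handed the job in at about 39 s with the arm clear; hand-in reports no verdict.

- **First grasp failed:** I tried to grip socket1 at the stated tool length, but the fingers shut on top of it and pressed with about 10 N. The real finger ends sit about 27 mm behind the reported TCP, as both cameras and the contact showed. The socket stayed standing, and I allowed for the offset on every later grasp, which all held first time.
- **Last checks:** The wrist, scene and top pictures show each socket upright inside its dish. The networks put them off the dish centres by about 9–10 mm (socket1), 6.5 mm (socket2), 5 mm (socket3) and 2 mm (socket4).
- **Disagreements:** The wrist close-up of socket1 showed it about 2 mm off centre, not 9–10 mm. Either way it is inside the rim and within its 14 mm limit. In the final check the scene camera did not report socket2, so its offset comes from the top view, with the scene picture showing it standing in its dish.
- **Left alone:** The footpeg and washer dish read the same as at the start to within about 5 mm, which is the networks' scatter. The blue and purple look-alikes were not touched.

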